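Pack the dosing kit tray

ROBOT

A 7-joint arm with a two-finger parallel gripper is mounted at the origin on the work surface. World frame = base frame: x ahead of the robot, y to its left, z up, the work surface at z = 0. Lengths are in m, angles in rad, forces in N, time in s.
With the tool pointing down it reaches from about 0.4 to 0.85 m from the base axis. Payload 4.5 kg.
Tool frame: the origin (TCP) lies midway between the tips of the shut fingers; the grasp point (between the pads) lies 19 mm behind it; z points along the fingers, y is the line along which they close (so a half turn about z gives the same grasp; the last joint's range is limited). The gripper opens to 88 mm and grips with 3 to 60 N. Pads are 18 mm wide; open, the fingers measure 123 mm over their backs; the gripper's body (75 mm by 187 mm) begins 45 mm behind the grasp point.
Start: joints at [-1.195, 0.689, -0.195, 1.565, 0.157, 0.902, -0.215], TCP at [0.209, 0.589, 0.212] pointing down, gripper open.
Joint ranges: [-3.01, 3.01], [-0.46, 2.08], [-1.47, 1.51], [0.13, 2.56], [-1, 4.14], [0.04, 2.09], [-2.66, 2.66]. Speed limits (rad/s): [2.57, 2.57, 3.14, 3.14, 3.14, 3.14, 3.14].

INTERFACE

Orientations are given as a unit quaternion [x, y, z, w].
In Python, from plant import sensors, eyes, finish_job gives the robot as it stands.
- The arm moves only by the tool send_rows, never from a script. Its argument "rows" is text: rows parted by semicolons, each of 4 numbers parted by spaces: the shift along the tool's x, y, z normalised to -1 to 1, where 1 is 30 cm, then the turn about the tool's z normalised to -1 to 1, where 1 is 2 pi rad. A call has 1 to 10 rows; each row is the pose to reach, as a shift and turn from the pose commanded when the call began, along the tool's axes at that moment, turning the shorter way round; what a row does not reach only later rows make up. A row lasts 1/12 s, in which the tool goes at most 41.7 mm and 7.16 degrees, less where a joint would pass 70% of its speed; a pose out of reach is approached as far as the arm can. A call with a number of a shift or a turn outside -1 to 1 is refused whole. A call with a gripper value outside its range is refused whole. "jaw" is the closure, from -1 (fully open) to 1 (shut), set as the call begins (left out, the last holds). The fingers move at their own pace and stop on an object; "force" is the grip in N (left out, the last holds). Time passes only in rows, so rows that repeat a pose let the fingers close. It gives the time, the measured TCP pose, the force, the opening and the grip force at its end, in the units of the state.
- sensors.get_state(): the state, without advancing time (a new reading comes with each control period).
- eyes.snapshot(name): name is "scene" or "top" or "wrist"; returns (picture, depth): 400x640x3 uint8, red, green, blue; 400x640 float32, m along the optical axis (not along the pixel's ray), 0 where there is no reading.
- eyes.calibration(name): a dict with "fov_y" (degrees; the focal length in pixels is half the picture's height over the tangent of half this angle, whatever the lens; pixels are square), "cx", "cy" (the principal point, pixels), "dist_coeffs" ([k1, k2, p1, p2, k3] as OpenCV has them; the pictures are not rectified), "world_from_camera" (4x4, takes a point from camera to world coordinates). Camera axes: x right, y down, z forward; pixel columns grow to the right and rows downward; lengths in m; the calibration is good to about 2 mm. A picture is of the moment at which its call begins: read the wrist's pose just before it. calibration takes no time and is no camera call; for the wrist camera it gives the pose at the moment of the call.
- finish_job(): hands the job in; it is judged then, once.
The state is a dict: "clock": time; "q": joint angles; "qd": joint speeds; "joint_torque": joint torques, N m; "tool_pos": TCP position; "eef_rot": TCP orientation; "contact_force": force on the tool from outside, world axes, zero at the start; "moment": the same for the moment, N m; "opening": opening from 0.0 (shut) to 1.0 (fully open); "finger_force": force on a finger pad.
Only numpy, scipy, OpenCV 4.12 (cv2) and the standard library are available. Lean on these libraries where they do the work, as an engineer would, in place of code of your own. Each camera call takes 0.05 s, during which the arm holds its last target. There are 200 camera calls.

TASK

Pack the kit tray: lay the spatula and the brush flat on the floor of their own shaped compartments, each turned so that its wide end lies in the wide end of its compartment, and nest the beakers by size, the middle one standing in the large one that is in the tray and the small one in the middle one. Leave the flask in the tray, the two bottles and the carton undisturbed, and the large beaker in its pocket.

Things in the scene. Friction and masses are not known exactly. Their poses are not given: they have to be found in the camera images.
- tray: kraft-brown kit tray with a white floor, fixed, 216 (its x) by 222 mm (its y); origin under its centre, z up. Floor at z = 5 mm, all walls and blocks up to z = 19. Two long compartments along its x on the -y half (x -91 to 91). A finger channel at floor level crosses both (x -33 to 33, y -111 to 22) for fingers. +y half: cup pocket 75 x 75 at (-63.5, 64.5), flask pocket 97 x 40 at (52.5, 64.5)
- seat_spatula (a point): centre of the floor of the spatula compartment, in the tray at (0, -66, 5) mm, axes as the tray's. It is 20 mm wide for the handle on tray -x (x -91 to -33) and 38 mm wide for the blade on tray +x (33 to 91)
- seat_brush (a point): centre of the floor of the brush compartment, in the tray at (0, -15, 5) mm, axes as the tray's. It is 26 mm wide for the handle on tray +x (x 33 to 91) and 50 mm wide for the head on tray -x (-91 to -33): the brush lies top-to-tail to the spatula
- seat_cup (a point): centre of the floor of the square cup pocket, in the tray at (-63.5, 64.5, 5) mm
- spatula: loose light-wood spatula lying flat, 170 mm long along its x; origin under its middle (which is also about its centre of mass), z up. Handle 14 wide, 14 high, flat sides, x -85 to +27; blade 32 wide, 6 high, x +27 to +85 mm. 35 to 70 g
- spatula_tip (a point): blade end of the spatula, underside, x = +85 mm in the spatula's frame
- brush: loose flat brush with a light-wood handle lying flat, 170 mm long along its x; origin under its middle (about its centre of mass), z up. Handle 20 wide, 16 high, flat sides, x -85 to +20; steel ferrule 44 wide, 18 high, x 20 to 42; stiff black bristle block 42 wide, 14 high, x 42 to 85 mm. 49 to 98 g
- brush_tip (a point): bristle end of the brush, underside, x = +85 mm in the brush's frame
- cup_l: large plain steel beaker standing loose in the tray's cup pocket: outer diameter 64 mm at foot, 68 at rim, 46 high, wall 3, floor 4; origin under its centre, z up
- cup_m: middle plain steel beaker standing loose on the table: outer diameter 46 mm at foot, 50 at rim, 66 high, wall 3, floor 4; origin under its centre, z up. Standing in the large one its rim is 24 mm above the large one's rim. About 80 g
- cup_s: small plain steel beaker standing loose on the table: outer diameter 30 mm at foot, 34 at rim, 84 high, wall 3, floor 4; origin under its centre, z up. Standing in the middle one its rim is 22 mm above the middle one's rim. About 60 g
- flask: bystander: small flat amber flask with a brass cap, 86 x 34 x 26 mm, lying already packed in the tray's flask pocket; origin under its centre
- bottle_a: bystander: loose amber bottle with paper label and brass cap, diameter 54, 130 mm high, upright on the table; origin under its centre
- bottle_b: bystander: a like amber bottle, standing beyond the tray as seen from the robot; origin under its centre
- carton: bystander: upright kraft carton with a dark band, 56 x 56 x 130 mm; origin under its centre
There are look-alikes about, which are no part of the job. What is shaped like the brush but orange is not meant.

How it is judged:
By the outcome, as a careful person would: the job done as asked, in the order asked, and still so for the second after the job is handed in, with the robot touching nothing.
It also fails if it takes over 72 s, if anything falls off the work surface, if the arm or the gripper's body presses on something with over 40 N, if the wrist force passes 120 N, or if a joint passes its speed limit or range.

## Working session

There is one attempt and no reset: what is moved stays moved. The work goes in short steps, Python scripts to look and compute and a tool call to move; the robot and the scene stay as the last step left them, time stands still between calls to the robot, and variables do not carry over. Pictures are saved under pics/ and viewed, at most 13 in all, crops included, and the job is handed in when it is done.

Besides the shell and the picture viewer there is one more tool, called after "Emit:" as a command line: name --argument value ..., lists and objects as JSON in quotes. send_rows: Moves the arm, as the interface text tells. Scaled input: -1 to 1 covers 30 cm each way for a shift and 2 pi rad each way for a turn. Its arguments: {"type":"object","properties":{"rows":{"type":"string"},"jaw":{"type":"number"},"force":{"type":"number"}},"required":["rows"]}

```bash
mkdir -p pics; ls; cat > h.py <<'E'
import numpy as np,cv2
from plant import sensors,eyes
def K(c):
    f=200/np.tan(np.radians(c['fov_y'])/2); return np.array([[f,0,c['cx']],[0,f,c['cy']],[0,0,1.]])
def snap(n):
    c=eyes.calibration(n); p,d=eyes.snapshot(n); return c,p,d
def rays(c,uv):
    uv=np.array(uv,float).reshape(-1,1,2)
    n=cv2.undistortPoints(uv,K(c),np.array(c['dist_coeffs'],float)).reshape(-1,2)
    return np.c_[n,np.ones(len(n))]
def world(c,d,uv):
    r=rays(c,uv); z=np.array([d[int(round(v)),int(round(u))] for u,v in uv]); T=np.array(c['world_from_camera'])
    return (r*z[:,None])@T[:3,:3].T+T[:3,3]
def cloud(c,d):
    vv,uu=np.mgrid[0:400,0:640]; uv=np.c_[uu.ravel(),vv.ravel()]
    r=rays(c,uv)*d.reshape(-1,1); T=np.array(c['world_from_camera'])
    return (r@T[:3,:3].T+T[:3,3]).reshape(400,640,3)
def onplane(c,uv,z):
    r=rays(c,uv); T=np.array(c['world_from_camera']); w=r@T[:3,:3].T; s=(z-T[2,3])/w[:,2]
    return w*s[:,None]+T[:3,3]
E
python3 - <<'E'
from h import *
for n in('top','scene','wrist'):
    c,p,d=snap(n); print(n,c['fov_y'],c['cx'],c['cy'],c['dist_coeffs'],np.round(c['world_from_camera'],3).tolist())
    cv2.imwrite(f'pics/{n}0.png',p[:,:,::-1]); np.savez(f'{n}0.npz',p=p,d=d,c=np.array(c,dtype=object))
s=sensors.get_state();print(s['clock'],s['tool_pos'],s['eef_rot'],s['opening'],s['contact_force'])
a=cv2.imread('pics/top0.png');b=cv2.imread('pics/scene0.png')
cv2.imwrite('pics/t0.png',cv2.resize(a,(800,500),interpolation=cv2.INTER_CUBIC));
E
```

```text
pics
top 54.67196616534313 311.9517243122876 197.57665636388074 [-0.09151205  0.          0.          0.          0.        ] [[-0.015, -0.993, 0.12, 0.444], [-1.0, 0.017, 0.017, -0.009], [-0.019, -0.119, -0.993, 1.083], [0.0, 0.0, 0.0, 1.0]]
scene 46.81837503068023 314.77315368317585 192.33513776760466 [-0.11420008  0.          0.          0.          0.        ] [[-0.617, 0.551, -0.562, 1.207], [0.787, 0.421, -0.451, 0.517], [-0.012, -0.721, -0.693, 0.865], [0.0, 0.0, 0.0, 1.0]]
wrist 67.24240205242647 318.72856371861565 197.77043255685228 [-0.04964368  0.          0.          0.          0.        ] [[0.335, 0.903, 0.269, 0.139], [0.942, -0.32, -0.098, 0.613], [-0.002, 0.286, -0.958, 0.383], [0.0, 0.0, 0.0, 1.0]]
0.15 [0.20934868 0.58835188 0.2114236 ] [ 1.70030626e-01  9.85438539e-01 -6.82985441e-04 -7.63700370e-05] 1.001973997685474 [-0.36091401  0.08876952  1.45761826]
```

View pics/t0.png

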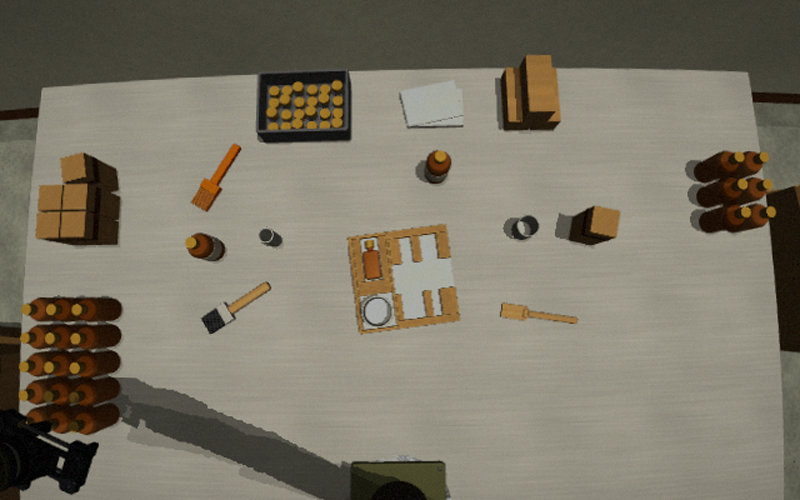

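View pics/scene0.png

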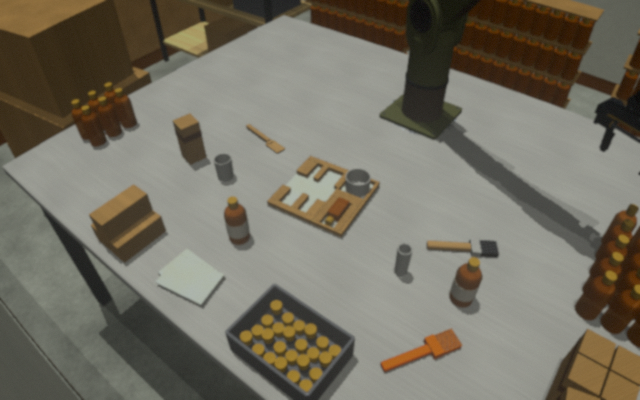

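The top view (800-px scale) shows the tray at (404,279) with the flask (372,262) and the large beaker (376,312). The spatula is at (538,313), the middle beaker at (522,228) and the small beaker at (270,237). There are two brush shapes: the black-bristled one with a wood handle at (236,307), and an orange one at (216,178). The task excludes the orange one, so the brush meant is at (236,307). I'll confirm that in an enlarged crop.

```bash
python3 - <<'E'
from h import *
L={n:np.load(f'{n}0.npz',allow_pickle=True) for n in('top','scene')}
C={n:cloud(L[n]['c'].item(),L[n]['d']) for n in L}
# table height check
for n in C:
    P=C[n].reshape(-1,3); m=(abs(P[:,0]-.5)<.3)&(abs(P[:,1])<.5)&(P[:,2]<.05); print(n,'table z median',np.median(P[m,2]).round(4))
roi={'spat':(395,238,467,262),'brush':(155,222,220,270),'cm':(400,168,432,195),'cs':(203,180,228,200),'tray':(274,175,372,270),'cl':(287,233,316,264),'ba':(145,182,182,212),'carton':(448,160,500,200)}
for k,(a,b,c2,d2) in roi.items():
    P=C['top'][b:d2,a:c2].reshape(-1,3); t={'spat':.003,'brush':.006}.get(k,.01)
    Q=P[(P[:,2]>t)&(P[:,2]<.3)]
    r=cv2.minAreaRect((Q[:,:2]*1000).astype(np.float32)); print(k,'top',[np.round(x,1) for x in r],'z95',np.percentile(Q[:,2],[50,95,99]).round(4),len(Q))
    mn,mx=Q[:,:2].min(0)-.015,Q[:,:2].max(0)+.015
    S=C['scene'].reshape(-1,3); m=(S[:,:2]>mn).all(1)&(S[:,:2]<mx).all(1)&(S[:,2]>t)&(S[:,2]<.3); S=S[m]
    r=cv2.minAreaRect((S[:,:2]*1000).astype(np.float32)); print(k,'scene',[np.round(x,1) for x in r],'z',np.percentile(S[:,2],[50,95,99]).round(4),len(S))
p=L['top']['p'][:,:,::-1]
g=lambda a,b,w,h,s:cv2.resize(p[b:b+h,a:a+w],None,fx=s,fy=s,interpolation=cv2.INTER_CUBIC)
cv2.imwrite('pics/crop1.png',np.vstack([np.hstack([g(140,105,100,75,4),g(140,195,100,75,4)]),np.hstack([g(270,175,100,75,4)[:300],g(385,200,100,75,4)])]))
E
```

```text
top table z median -0.0012
scene table z median 0.0006
spat top [array([ 423.9, -318.6]), array([189.4,  62.6]), np.float64(86.7)] z95 [0.0088 0.0144 0.0159] 405
spat scene [array([ 421.8, -318.7]), array([210.2,  93. ]), np.float64(89.6)] z [0.0074 0.0157 0.0171] 322
brush top [array([448.9, 356.2]), array([ 44.9, 169.4]), np.float64(33.2)] z95 [0.014  0.0181 0.0204] 624
brush scene [array([438.2, 358.5]), array([121. , 158.6]), np.float64(1.8)] z [0.0158 0.0196 0.0208] 840
cm top [array([ 609.6, -287.4]), array([46. , 48.5]), np.float64(42.9)] z95 [0.0475 0.0661 0.0676] 237
cm scene [array([ 607.8, -285.4]), array([52.4, 48.8]), np.float64(59.6)] z [0.0465 0.0658 0.0678] 425
cs top [array([594.7, 271.4]), array([31.9, 34.4]), np.float64(0.1)] z95 [0.0596 0.0828 0.0846] 198
cs scene [array([593.9, 273.4]), array([34.1, 32.3]), np.float64(10.3)] z [0.0619 0.085  0.0866] 423
tray top [array([502.9, -17.5]), array([216.7, 222.2]), np.float64(6.8)] z95 [0.0177 0.0305 0.0498] 3410
tray scene [array([502.8, -17.3]), array([220.1, 225. ]), np.float64(7.0)] z [0.0191 0.0419 0.051 ] 3507
cl top [array([433.6,  41.1]), array([77.3, 82. ]), np.float64(89.2)] z95 [0.0186 0.051  0.0525] 341
cl scene [array([441.4,  37.1]), array([107.1, 101.8]), np.float64(6.4)] z [0.0206 0.0502 0.0526] 981
ba top [array([574.1, 409.8]), array([44.2, 54.8]), np.float64(72.6)] z95 [0.0917 0.1287 0.1306] 518
ba scene [array([580.7, 416.8]), array([44.9, 54.9]), np.float64(5.3)] z [0.0825 0.1292 0.1315] 1073
carton top [array([ 604.4, -428.1]), array([59.5, 56. ]), np.float64(76.3)] z95 [0.1213 0.1305 0.1319] 940
carton scene [array([ 603.2, -427.2]), array([65. , 59.5]), np.float64(76.3)] z [0.088  0.1302 0.1316] 1050
```

View pics/crop1.png

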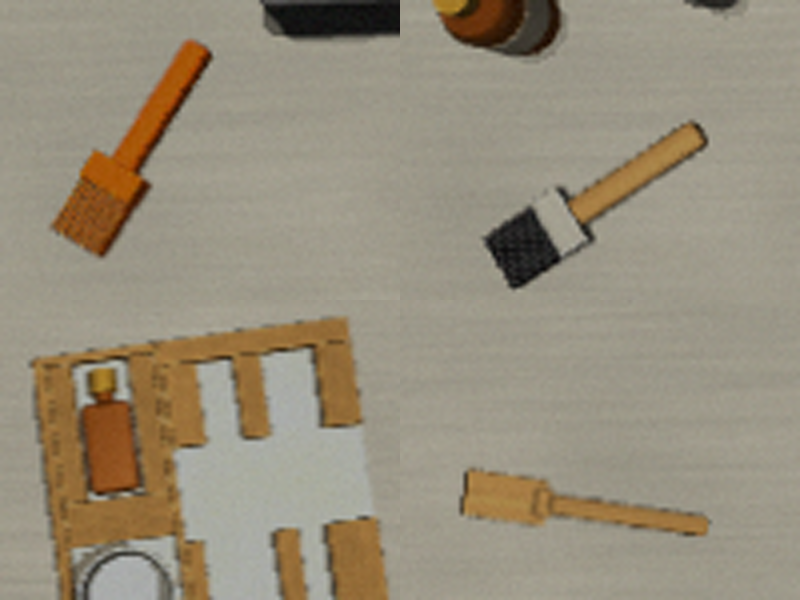

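The crop confirms the brush: black bristles, white ferrule and wood handle, at crop (600,205), which is image (190,246). The orange one is the decoy. The spatula's blade is on the left at crop (505,497) and its handle ends at (706,525). Next I'll get its axes and plan the first move.

```bash
cat >> h.py <<'E'
from scipy.spatial.transform import Rotation as R
def wrap(a): return (a+180)%360-180
def tool():
    s=sensors.get_state(); Rm=R.from_quat(s['eef_rot']).as_matrix(); return np.array(s['tool_pos']),Rm,s
def plan(x,y,z,yaw=None,half=False):
    p,Rm,s=tool(); d=Rm.T@(np.array([x,y,z])-p)/.3
    cy=np.degrees(np.arctan2(Rm[1,0],Rm[0,0])); t=0
    if yaw is not None:
        t=-wrap(yaw-cy)
        if half: t=(t+90)%180-90
    print('from',p.round(4),'xyaw %.1f'%cy,'shift',d.round(4),'turn %.4f (%.1f deg)'%(t/360,t),'clk %.2f'%s['clock'],'q7 %.2f'%s['q'][6])
E
python3 - <<'E'
from h import *
L={n:np.load(f'{n}0.npz',allow_pickle=True) for n in('top','scene')}
c=L['top']['c'].item()
for nm,uv,z in(('spat h,b',[(461.5,256.2),(400.7,248.2)],(.014,.006)),('brush h,b',[(215,228.7),(165.3,260.7)],(.016,.014))):
    a=onplane(c,uv[:1],z[0])[0];b=onplane(c,uv[1:],z[1])[0];v=b-a
    print(nm,a.round(4),b.round(4),'mid',((a+b)/2).round(4),'len',np.linalg.norm(v[:2]).round(4),'yaw',np.degrees(np.arctan2(v[1],v[0])).round(1))
plan(.5,0,.21,83)
E
```

```text
spat h,b [ 0.4026 -0.4014  0.014 ] [ 0.4282 -0.2346  0.006 ] mid [ 0.4154 -0.318   0.01  ] len 0.1688 yaw 81.3
brush h,b [0.4896 0.2799 0.016 ] [0.4019 0.4213 0.014 ] mid [0.4458 0.3506 0.015 ] len 0.1664 yaw 121.8
from [0.2093 0.5884 0.2114] xyaw 160.4 shift [-1.57   -1.5231  0.007 ] turn 0.2151 (77.4 deg) clk 0.15 q7 -0.22
```

Emit:
send_rows --rows "-0.78 -0.76 0 0.1;-0.78 -0.76 0 0.1;-0.78 -0.76 0 0.1;-0.78 -0.76 0 0.1;-0.78 -0.76 0 0.1;-0.78 -0.76 0 0.1;-0.78 -0.76 0 0.1;-0.78 -0.76 0 0.1;-0.78 -0.76 0 0.1;-0.78 -0.76 0 0.1" --jaw -1

```text
clock: 0.98
tool_pos: [0.3545, 0.2935, 0.212]
eef_rot: [0.469, 0.883, -0.0, 0.0]
contact_force: [-0.6, 0.5, -0.9]
opening: 0.999
finger_force: 0.0
```

```bash
python3 -c "
from h import *
plan(.5,0,.21,82)"
```

```text
from [0.3545 0.2935 0.212 ] xyaw 124.1 shift [-1.0818 -0.1473  0.0077] turn 0.1170 (42.1 deg) clk 0.98 q7 -0.24
```

Emit:
send_rows --rows "-1 -0.15 0 0.117;-1 -0.15 0 0.117;-1 -0.15 0 0.117;-1 -0.15 0 0.117;-1 -0.15 0 0.117;-1 -0.15 0 0.117;-1 -0.15 0 0.117;-1 -0.15 0 0.117;-1 -0.15 0 0.117"

```text
clock: 1.73
tool_pos: [0.4879, 0.0202, 0.212]
eef_rot: [0.755, 0.656, 0.0, 0.001]
contact_force: [-0.1, 0.0, -0.2]
opening: 0.999
finger_force: 0.0
```

```bash
cat >> h.py <<'E'
def rect(Q):
    r=cv2.minAreaRect((Q[:,:2]*1000).astype(np.float32)); return [np.round(x,1) for x in r]
def trayfit(P):
    # fit 216x222 box outline using points at wall-top height by matching the design pattern
    from scipy.optimize import minimize
    P=P.reshape(-1,3); m=(abs(P[:,0]-.503)<.17)&(abs(P[:,1]+.0175)<.17)&(P[:,2]>-.01)&(P[:,2]<.025); Q=P[m]
    return Q
E
python3 - <<'E'
from h import *
c,p,d=snap('wrist'); cv2.imwrite('pics/w1.png',p[:,:,::-1]); np.savez('w1.npz',p=p,d=d,c=np.array(c,dtype=object))
P=cloud(c,d)
q=P.reshape(-1,3); m=(abs(q[:,0]-.503)<.15)&(abs(q[:,1]+.0175)<.15)&(q[:,2]>.011)&(q[:,2]<.023)
print(rect(q[m]),np.median(q[m,2]),'table',np.median(q[abs(q[:,2])<.004,2]))
plan(.42,-.318,.2,82)
E
```

```text
[array([501.5, -19.3]), array([217.5, 222.7]), np.float64(6.9)] 0.018244191796208037 table -0.0005792134816878236
from [0.4866 0.0231 0.2118] xyaw 82.2 shift [-1.1565 -0.0667  0.0386] turn 0.0007 (0.2 deg) clk 1.78 q7 -0.17
```

View pics/w1.png

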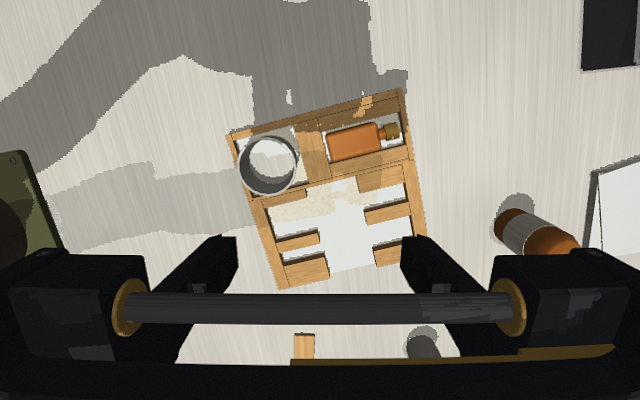

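The wrist view shows the tray at (325,190), the large beaker at (268,165), the flask at (360,140) and the blade end of the spatula at (305,345). The fingers hide the area below row 240. Objects need to sit on the tool's +x side to be seen. I'll retake this once the arm has settled.

```bash
python3 - <<'E'
from h import *
c,p,d=snap('wrist');np.savez('w2.npz',p=p,d=d,c=np.array(c,dtype=object))
q=cloud(c,d).reshape(-1,3); m=(abs(q[:,0]-.503)<.15)&(abs(q[:,1]+.0175)<.15)&(q[:,2]>.011)&(q[:,2]<.023)
print(rect(q[m]),np.median(q[m,2]))
m=(abs(q[:,0]-.44)<.06)&(abs(q[:,1]-.04)<.06)&(q[:,2]>.04)&(q[:,2]<.06); print('cup_l rim',rect(q[m]),np.median(q[m,2]))
plan(.412,-.375,.19,82)
E
```

```text
[array([501.3, -19.5]), array([217.9, 222.6]), np.float64(7.0)] 0.018230703012797222
cup_l rim [array([429.9,  38.4]), array([66.6, 66.2]), np.float64(81.5)] 0.04967568543385606
from [0.4858 0.0248 0.2117] xyaw 82.4 shift [-1.3535 -0.0682  0.0706] turn 0.0012 (0.4 deg) clk 1.83 q7 -0.17
```

Emit:
send_rows --rows "-1 -0.02 0 0;-1 -0.02 0 0;-1 -0.02 0 0;-1 -0.02 0 0;-1 -0.02 0 0;-1 -0.02 0 0;-1 -0.02 0 0;-1 -0.02 0 0"

```text
clock: 2.5
tool_pos: [0.4387, -0.279, 0.2122]
eef_rot: [0.755, 0.656, -0.001, 0.001]
contact_force: [-0.9, -0.1, 0.7]
opening: 0.998
finger_force: 0.0
```

Emit:
send_rows --rows "-0.35 -0.05 0.07 0;-0.35 -0.05 0.07 0;-0.35 -0.05 0.07 0;-0.35 -0.05 0.07 0;-0.35 -0.05 0.07 0;-0.35 -0.05 0.07 0"

```text
clock: 3.0
tool_pos: [0.4128, -0.3725, 0.1908]
eef_rot: [0.752, 0.66, 0.001, -0.001]
contact_force: [0.0, 0.8, 0.2]
opening: 1.002
finger_force: 0.0
```

```bash
cat >> h.py <<'E'
def bar(q,ctr,wide_min,zlo,zhi,rad=.12):
    """fit yaw and centre of a long thing; direction to the wide end"""
    m=(np.hypot(q[:,0]-ctr[0],q[:,1]-ctr[1])<rad)&(q[:,2]>zlo)&(q[:,2]<zhi); Q=q[m]; Q=Q[np.isfinite(Q).all(1)]
    r=cv2.minAreaRect((Q[:,:2]*1000).astype(np.float32))
    b=cv2.boxPoints(r); e=b[1]-b[0],b[2]-b[1]; e=max(e,key=np.linalg.norm); e=e/np.linalg.norm(e); n=np.array([-e[1],e[0]])
    X=Q[:,:2]*1000; c=np.array(r[0]); s=(X-c)@e; t=(X-c)@n
    w=lambda k:np.ptp(t[k]); L=np.ptp(s); lo,hi=s<s.min()+.3*L, s>s.max()-.3*L
    if w(lo)>w(hi): e=-e; s=-s; t=-t; n=-n; lo,hi=hi,lo
    bins=np.arange(s.min(),s.max(),10); out=[]
    for a in bins:
        k=(s>=a)&(s<a+10)
        if k.sum()>3: out.append((a+5,(t[k].min()+t[k].max())/2,np.ptp(t[k]),np.median(Q[k,2])*1000,k.sum()))
    out=np.array(out); A=np.polyfit(out[:,0],out[:,1],1,w=np.sqrt(out[:,4]))
    sm=(s.min()+s.max())/2; cc=c+sm*e+np.polyval(A,sm)*n; ang=np.degrees(np.arctan2(e[1],e[0])+np.arctan(A[0]))
    print('ctr',cc.round(1),'yaw %.1f'%ang,'len %.1f'%L); print(out.round(1).tolist()); return cc,ang
E
python3 - <<'E'
from h import *
c,p,d=snap('wrist'); cv2.imwrite('pics/w3.png',p[:,:,::-1]); np.savez('w3.npz',p=p,d=d,c=np.array(c,dtype=object))
q=cloud(c,d).reshape(-1,3)
print('table',np.median(q[abs(q[:,2])<.003,2]))
bar(q,(.416,-.318),25,.0035,.03)
plan(.416,-.318,.06,82)
E
```

```text
table -0.0006116829392863177
ctr [ 414.5 -319.6] yaw 80.4 len 169.9
[[-79.9, 0.0, 13.6, 12.7, 84.0], [-69.9, 0.2, 13.4, 13.2, 92.0], [-59.9, -0.5, 13.2, 13.2, 91.0], [-49.9, -0.2, 13.4, 13.1, 97.0], [-39.9, 0.1, 13.3, 13.2, 105.0], [-29.9, -0.0, 14.0, 13.0, 96.0], [-19.9, -0.4, 13.1, 13.0, 108.0], [-9.9, -0.0, 13.0, 13.1, 108.0], [0.1, -0.1, 13.8, 13.0, 110.0], [10.1, 0.1, 13.9, 13.0, 114.0], [20.1, -0.5, 18.1, 13.1, 118.0], [30.1, -0.1, 31.9, 8.7, 240.0], [40.1, 0.0, 32.0, 5.4, 260.0], [50.1, -0.1, 30.7, 5.3, 262.0], [60.1, -0.3, 31.4, 5.2, 272.0], [70.1, 0.1, 31.3, 5.4, 273.0], [80.1, -0.1, 32.0, 5.2, 270.0]]
from [ 0.4129 -0.3724  0.191 ] xyaw 82.6 shift [ 0.1803 -0.0134  0.4371] turn 0.0016 (0.6 deg) clk 3.05 q7 0.57
```

View pics/w3.png

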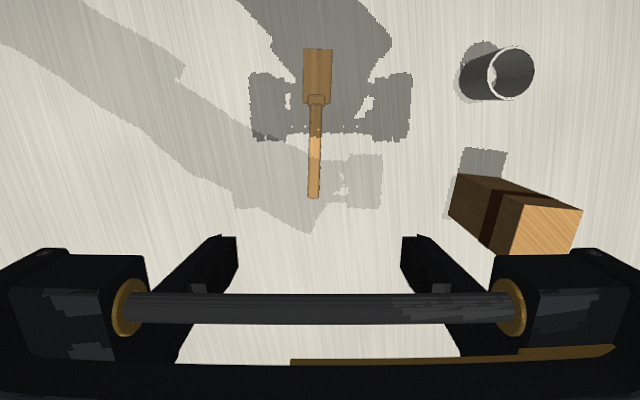

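The wrist view shows the spatula at (315,120) with its blade up, the middle beaker at (500,75) and the carton at (525,215). The fit gives a length of 170 mm, a handle 13 mm high and widths of 13 and 32 mm, all matching the text. Now I'll descend.

Emit:
send_rows --rows "0.174 -0.018 0.437 0.006;0.174 -0.018 0.437 0.006;0.174 -0.018 0.437 0.006;0.174 -0.018 0.437 0.006;0.174 -0.018 0.437 0.006;0.174 -0.018 0.53 0.006;0.174 -0.018 0.6 0.006;0.174 -0.018 0.623 0.006;0.174 -0.018 0.623 0.006;0.174 -0.018 0.623 0.006" --jaw -0.2

```text
clock: 3.88
tool_pos: [0.4135, -0.3235, 0.0053]
eef_rot: [0.765, 0.644, 0.0, 0.001]
contact_force: [-0.4, -0.1, 0.5]
opening: 0.602
finger_force: 0.0
```

```bash
python3 -c "
from h import *
plan(.4145,-.3196,.004,80.4)"
```

```text
from [ 0.4135 -0.3235  0.0053] xyaw 80.2 shift [0.0135 0.0011 0.0042] turn -0.0006 (-0.2 deg) clk 3.88 q7 0.49
```

Emit:
send_rows --rows "0.013 0 0.003 0;0.013 0 0.003 0;0.013 0 0.003 0;0.013 0 0.003 0;0.013 0 0.003 0;0.013 0 0.003 0;0.013 0 0.003 0" --jaw 1 --force 25

```text
clock: 4.47
tool_pos: [0.4132, -0.3196, 0.0033]
eef_rot: [0.765, 0.644, 0.0, 0.0]
contact_force: [-0.1, 0.3, -0.0]
opening: 0.092
finger_force: 0.0
```

Emit:
send_rows --rows "0 0 -0.1 0;0 0 -0.3 0;0 0 -0.4 0;0 0 -0.4 0;0 0 -0.4 0"

```text
clock: 4.88
tool_pos: [0.4148, -0.3209, 0.1259]
eef_rot: [0.765, 0.644, 0.001, 0.003]
contact_force: [-0.3, 0.5, -0.2]
opening: 0.005
finger_force: 0.0
```

```bash
python3 - <<'E'
from h import *
plan(.43,-.05,.12,6.9)
E
```

```text
from [ 0.4148 -0.3209  0.1259] xyaw 80.1 shift [ 0.8982 -0.105   0.0167] turn 0.2034 (73.2 deg) clk 4.88 q7 0.48
```

The fingers shut empty, so I'll look before going on.

```bash
python3 - <<'E'
from h import *
c,p,d=snap('wrist'); cs,ps,ds=snap('scene')
cv2.imwrite('pics/w4.png',np.hstack([p[:,120:520,::-1],ps[80:280,120:320,::-1].repeat(2,0).repeat(2,1)]))
for n,cc,dd in(('w',c,d),('s',cs,ds)):
    q=cloud(cc,dd).reshape(-1,3); print(n)
    m=(np.hypot(q[:,0]-.415,q[:,1]+.32)<.1)&(q[:,2]>.004)&(q[:,2]<.03); print(m.sum())
ct,pt,dt=snap('top'); bar(cloud(ct,dt).reshape(-1,3),(.416,-.318),25,.004,.02)
E
```

```text
w
3147
s
269
ctr [ 432.9 -282.3] yaw 33.1 len 181.5
[[-25.7, -10.7, 107.8, 7.3, 36.0], [-15.7, -4.4, 118.7, 11.2, 114.0], [-5.7, 2.1, 103.9, 7.1, 67.0], [4.3, 22.0, 58.7, 5.9, 32.0], [34.3, 0.4, 135.1, 4.3, 4.0]]
```

View pics/w4.png

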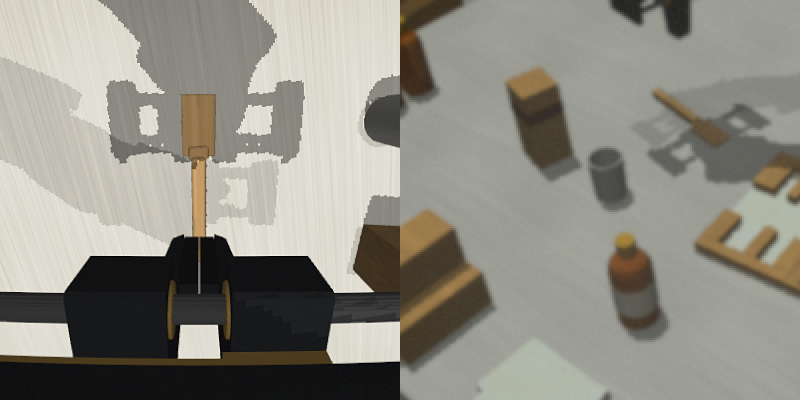

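The spatula is still lying there, under the shut fingers, with its blade at (198,125) and its handle running down to (199,235). The fingers either closed above it or slipped off. I'll re-fit it and then approach again, feeling for the table.

```bash
python3 - <<'E'
from h import *
c,p,d=snap('wrist'); q=cloud(c,d).reshape(-1,3)
cc,a=bar(q,(.416,-.318),25,.0035,.03)
u=np.array([np.cos(np.radians(a)),np.sin(np.radians(a))])
m=(np.hypot(q[:,0]-.416,q[:,1]+.318)<.12)&(q[:,2]>.0035)&(q[:,2]<.03); s=(q[m][:,:2]*1000-cc)@u
print('centre from blade end',cc+(s.max()-85)*u)
x,y=(cc+(s.max()-85)*u)/1000
plan(x,y,.004,a)
E
```

```text
ctr [ 417.5 -302.9] yaw 80.5 len 135.6
[[-62.8, -1.4, 12.2, 13.1, 112.0], [-52.8, -1.8, 13.2, 13.2, 128.0], [-42.8, -1.7, 13.1, 13.1, 136.0], [-32.8, -1.0, 13.9, 13.1, 141.0], [-22.8, -0.9, 13.8, 13.1, 150.0], [-12.8, -0.8, 13.7, 13.0, 150.0], [-2.8, -0.7, 13.6, 13.1, 158.0], [7.2, -0.5, 30.9, 10.7, 221.0], [17.2, -0.5, 30.9, 6.0, 361.0], [27.2, -0.4, 30.7, 5.2, 335.0], [37.2, 0.3, 31.3, 5.3, 350.0], [47.2, -0.0, 31.8, 5.4, 374.0], [57.2, 0.0, 31.7, 5.4, 388.0], [67.2, 0.2, 31.3, 5.3, 212.0]]
centre from blade end [ 414.58890845 -320.03151142]
from [ 0.4122 -0.3187  0.1216] xyaw 80.1 shift [-0.0035  0.0097  0.3921] turn -0.0009 (-0.3 deg) clk 5.08 q7 0.48
```

Emit:
send_rows --rows "-0.003 0.01 0.3 0;-0.003 0.01 0.3 0;-0.003 0.01 0.3 0;-0.003 0.01 0.39 0;-0.003 0.01 0.39 0;-0.003 0.01 0.4 0;-0.003 0.01 0.4 0;-0.003 0.01 0.4 0;-0.003 0.01 0.405 0;-0.003 0.01 0.405 0" --jaw -0.2

```text
clock: 5.92
tool_pos: [0.4166, -0.3213, 0.0028]
eef_rot: [0.765, 0.644, 0.0, 0.001]
contact_force: [0.2, -0.3, 1.0]
opening: 0.599
finger_force: 0.0
```

Emit:
send_rows --rows "0 0 0.003 0;0 0 0.003 0;0 0 0.003 0"

```text
clock: 6.17
tool_pos: [0.4161, -0.321, 0.001]
eef_rot: [0.765, 0.644, 0.0, 0.0]
contact_force: [0.5, 0.4, -0.3]
opening: 0.603
finger_force: 0.0
```

Emit:
send_rows --rows "0 0 0.005 0;0 0 0.005 0;0 0 0.005 0"

```text
clock: 6.42
tool_pos: [0.4159, -0.3208, -0.0009]
eef_rot: [0.765, 0.644, 0.0, -0.0]
contact_force: [0.2, 0.4, -0.4]
opening: 0.599
finger_force: 0.0
```

There's no contact even at a reported z of -1 mm, so the real tips are higher than reported. I'll keep feeling downward.

Emit:
send_rows --rows "0 0 0.005 0;0 0 0.01 0;0 0 0.01 0;0 0 0.01 0"

```text
clock: 6.75
tool_pos: [0.4159, -0.3208, -0.0039]
eef_rot: [0.765, 0.644, -0.0, -0.0]
contact_force: [-1.2, 0.0, 0.0]
opening: 0.6
finger_force: 0.0
```

Emit:
send_rows --rows "0 0 0.005 0;0 0 0.01 0;0 0 0.01 0;0 0 0.01 0"

```text
clock: 7.08
tool_pos: [0.4159, -0.3209, -0.0068]
eef_rot: [0.765, 0.644, -0.0, -0.0]
contact_force: [0.1, -0.2, -0.3]
opening: 0.597
finger_force: 0.0
```

Emit:
send_rows --rows "0 0 0.005 0;0 0 0.01 0;0 0 0.01 0;0 0 0.01 0"

```text
clock: 7.42
tool_pos: [0.4159, -0.3208, -0.0098]
eef_rot: [0.765, 0.644, 0.0, -0.0]
contact_force: [0.4, -0.2, 1.0]
opening: 0.6
finger_force: 0.0
```

Emit:
send_rows --rows "0 0 0.005 0;0 0 0.007 0;0 0 0.007 0;0 0 0.007 0"

```text
clock: 7.75
tool_pos: [0.416, -0.3209, -0.0119]
eef_rot: [0.765, 0.644, 0.0, -0.0]
contact_force: [0.3, 0.6, 0.3]
opening: 0.601
finger_force: 0.0
```

```bash
python3 - <<'E'
from h import *
cs,ps,ds=snap('scene'); P=cloud(cs,ds); 
uv=cv2.projectPoints(np.array([[.416,-.321,.03]])-0,*[cv2.Rodrigues(np.linalg.inv(cs['world_from_camera'])[:3,:3])[0],np.linalg.inv(cs['world_from_camera'])[:3,3]],K(cs),np.array(cs['dist_coeffs']))[0].ravel(); print(uv)
u,v=int(uv[0]),int(uv[1]); w=40
c,p,d=snap('wrist')
cv2.imwrite('pics/s5.png',np.hstack([cv2.resize(ps[v-40:v+35,u-35:u+35,::-1],(400,400),interpolation=cv2.INTER_CUBIC),p[:,120:520,::-1]]))
q=P[v-30:v+25,u-30:u+30].reshape(-1,3); col=ps[v-30:v+25,u-30:u+30].reshape(-1,3).max(1)
m=(col<60); print('dark pts z pct',np.percentile(q[m,2],[1,3,5,10,20,50]).round(4), m.sum())
qw=cloud(c,d); cw=p.max(2)
m=(cw<45)&(np.hypot(qw[...,0]-.416,qw[...,1]+.321)<.06)&(qw[...,2]>-.03)&(qw[...,2]<.1); print('wrist dark z',np.percentile(qw[m][:,2],[0.5,2,5,10,50]).round(4),m.sum())
tp,Rm,s=tool(); zz=(qw[m]-tp)@Rm; print('tool frame tip-most', zz[np.argsort(-zz[:,2])[:8]].round(3).tolist())
E
```

```text
[261.62181583 130.97091973]
dark pts z pct [0.0227 0.0309 0.0387 0.0584 0.0907 0.1149] 992
wrist dark z [0.0164 0.02   0.0259 0.0339 0.085 ] 13922
tool frame tip-most [[0.002, -0.038, -0.012], [0.007, -0.028, -0.026], [0.008, -0.031, -0.026], [0.008, -0.034, -0.026], [0.008, 0.029, -0.026], [0.008, -0.027, -0.026], [0.008, -0.028, -0.026], [0.008, -0.032, -0.026]]
```

View pics/s5.png

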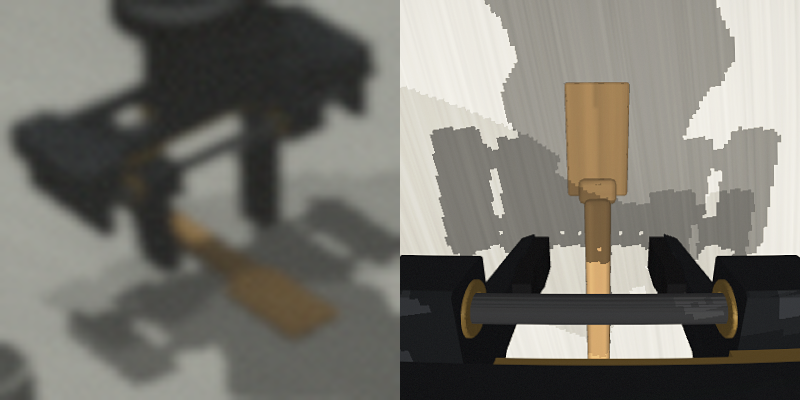

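The depth image explains it: the real fingertips stand at z≈16 mm, about 27 mm short of the reported TCP. I'll feel further down to find the true offset.

Emit:
send_rows --rows "0 0 0.015 0;0 0 0.03 0;0 0 0.03 0;0 0 0.03 0;0 0 0.03 0"

```text
clock: 8.27
tool_pos: [0.4159, -0.3209, -0.021]
eef_rot: [0.765, 0.644, -0.0, -0.0]
contact_force: [0.2, 0.9, 0.4]
opening: 0.598
finger_force: 0.0
```

Emit:
send_rows --rows "0 0 0.005 0;0 0 0.01 0;0 0 0.01 0;0 0 0.01 0"

```text
clock: 8.6
tool_pos: [0.416, -0.3209, -0.0239]
eef_rot: [0.765, 0.644, 0.0, -0.0]
contact_force: [-0.7, 0.6, -0.5]
opening: 0.6
finger_force: 0.0
```

```bash
cat >> h.py <<'E'
def tips(rad=.06):
    c,p,d=snap('wrist'); tp,Rm,s=tool(); q=cloud(c,d).reshape(-1,3); f=((q-tp)@Rm); cw=p.max(2).ravel()
    m=(cw<45)&(abs(f[:,0])<.02)&(abs(f[:,1])<.07)&(f[:,2]<.01)&(f[:,2]>-.06)
    for sg in(-1,1):
        k=m&(f[:,1]*sg>0); g=f[k]; z=np.percentile(g[:,2],98); e=g[g[:,2]>z-.003]
        print('finger',sg,'tool z %.4f'%z,'world z %.4f'%np.percentile(q[k][:,2],2),'x',np.percentile(e[:,0],[5,50,95]).round(4),'y',np.percentile(e[:,1],[2,50,98]).round(4),k.sum())
    return c,p,d
E
python3 - <<'E'
from h import *
tips()
cs,ps,ds=snap('scene'); P=cloud(cs,ds)
T=np.linalg.inv(cs['world_from_camera'])
m=(np.hypot(P[...,0]-.416,P[...,1]+.321)<.11)&(P[...,2]>.005)&(ps.max(2)<70)
tp,Rm,s=tool(); f=(P[m]-tp)@Rm
for a in np.arange(-.16,.01,.01):
    k=(f[:,2]>=a)&(f[:,2]<a+.01)
    if k.sum()>3: print('%.2f'%a,k.sum(),'x',np.percentile(f[k,0],[2,98]).round(3),'y',np.percentile(f[k,1],[2,98]).round(3))
E
```

```text
finger -1 tool z -0.0278 world z 0.0040 x [-0.0057  0.0082  0.0099] y [-0.0369 -0.0287 -0.0271] 1497
finger 1 tool z -0.0279 world z 0.0041 x [-0.0066  0.0083  0.0101] y [0.0257 0.0285 0.0359] 1534
-0.16 65 x [-0.015  0.027] y [-0.037  0.015]
-0.15 63 x [-0.014  0.028] y [-0.039  0.015]
-0.14 393 x [-0.021  0.036] y [-0.086  0.092]
-0.13 144 x [-0.017  0.037] y [-0.087  0.092]
-0.12 151 x [-0.017  0.037] y [-0.081  0.09 ]
-0.11 136 x [-0.025  0.038] y [-0.08   0.084]
-0.10 47 x [-0.014  0.036] y [-0.08   0.084]
-0.09 10 x [-0.004  0.014] y [-0.042  0.035]
-0.08 30 x [-0.006  0.015] y [-0.042  0.042]
-0.07 29 x [-0.003  0.014] y [-0.042  0.042]
-0.06 28 x [-0.     0.013] y [-0.041  0.041]
-0.05 35 x [-0.004  0.014] y [-0.04  0.04]
-0.04 31 x [-0.01   0.013] y [-0.038  0.041]
```

The true tip is 28 mm above the reported TCP, and the gripper body keeps its stated spacing from the tip. The tips are now about 4 mm above the table, straddling the handle, so I'll close.

Emit:
send_rows --rows "0 0 0 0;0 0 0 0;0 0 0 0;0 0 0 0;0 0 0 0;0 0 0 0;0 0 0 0" --jaw 1 --force 25

```text
clock: 9.28
tool_pos: [0.416, -0.3209, -0.0238]
eef_rot: [0.765, 0.644, 0.0, -0.0]
contact_force: [0.7, 0.1, 0.6]
opening: 0.153
finger_force: 25.0
```

Emit:
send_rows --rows "0 0 -0.05 0;0 0 -0.2 0;0 0 -0.35 0;0 0 -0.35 0;0 0 -0.35 0"

```text
clock: 9.7
tool_pos: [0.4176, -0.3221, 0.0837]
eef_rot: [0.765, 0.644, 0.001, 0.003]
contact_force: [0.6, -0.3, -0.1]
opening: 0.156
finger_force: 25.0
```

```bash
python3 - <<'E'
from h import *
plan(.40,-.07,.10,6.9)
E
```

```text
from [ 0.4176 -0.3221  0.0837] xyaw 80.1 shift [ 0.8178 -0.2016 -0.0573] turn 0.2034 (73.2 deg) clk 9.70 q7 0.49
```

The grip is good at 13.7 mm. I'll carry it to a hover over the seat.

Emit:
send_rows --rows "0.835 0.167 -0.055 0.203;0.835 0.167 -0.055 0.203;0.835 0.167 -0.055 0.203;0.835 0.167 -0.055 0.203;0.835 0.167 -0.055 0.203;0.835 0.167 -0.055 0.203;0.835 0.167 -0.055 0.203;0.835 0.167 -0.055 0.203;0.835 0.167 -0.055 0.203;0.835 0.167 -0.055 0.203"

```text
clock: 10.53
tool_pos: [0.5072, -0.0821, 0.0959]
eef_rot: [0.997, 0.072, -0.002, 0.0]
contact_force: [-0.1, 0.4, -0.6]
opening: 0.159
finger_force: 25.0
```

Emit:
send_rows --rows "0 0 0 0.01;0 0 0 0.01;0 0 0 0.01;0 0 0 0.01;0 0 0 0.01"

```text
clock: 10.95
tool_pos: [0.5079, -0.0827, 0.0972]
eef_rot: [0.999, 0.043, -0.0, -0.0]
contact_force: [1.1, 0.7, -0.7]
opening: 0.155
finger_force: 25.0
```

```bash
python3 - <<'E'
from h import *
c,p,d=snap('wrist'); cv2.imwrite('pics/w6.png',p[:,:,::-1]); np.savez('w6.npz',p=p,d=d,c=np.array(c,dtype=object))
q=cloud(c,d).reshape(-1,3); m=(abs(q[:,0]-.503)<.15)&(abs(q[:,1]+.0175)<.15)&(q[:,2]>.011)&(q[:,2]<.023)
print(rect(q[m]),np.median(q[m,2]))
plan(.510,-.084,.1,6.9)
E
```

```text
[array([505.7, -18.5]), array([208.2, 222.8]), np.float64(6.6)] 0.01828806836589525
from [ 0.508  -0.0828  0.0974] xyaw 5.0 shift [ 0.0061  0.0046 -0.0086] turn -0.0054 (-1.9 deg) clk 11.00 q7 -0.69
```

View pics/w6.png

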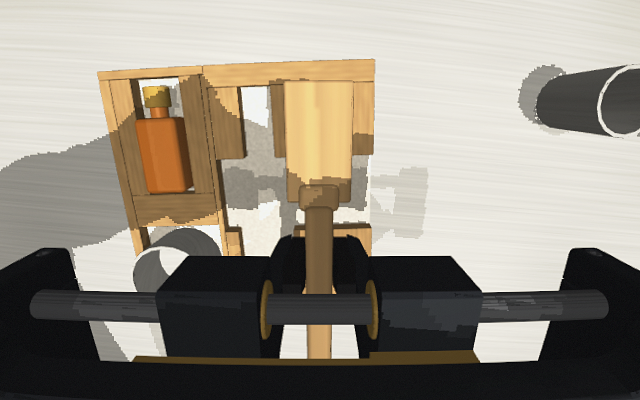

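The tray's far end and the spatula compartment at (318,130) lie under the held blade at (318,140). Estimates from both tool yaws agree on the tray at (501.6,-19.1) mm, yaw 6.9°. Next I'll check how the spatula sits in the hand.

```bash
python3 - <<'E'
from h import *
z=np.load('w6.npz',allow_pickle=True); c=z['c'].item(); q=cloud(c,z['d']).reshape(-1,3); col=z['p'].reshape(-1,3).astype(int)
tp,Rm,s=tool(); f=(q-tp)@Rm*1000
m=(f[:,0]>12)&(f[:,0]<95)&(abs(f[:,1])<25)&(f[:,2]>-60)&(f[:,2]<-5)&(col[:,0]-col[:,2]>30)
g=f[m]
for a in range(10,95,8):
    k=(g[:,0]>=a)&(g[:,0]<a+8)
    if k.sum()>5: print(a+4,'y %.1f w %.1f z %.1f'%((g[k,1].min()+g[k,1].max())/2,np.ptp(g[k,1]),np.median(g[k,2])))
print('end x',np.percentile(g[:,0],99.5))
plan(.5089,-.0847,.03,6.9)
E
```

```text
14 y 0.4 w 13.4 z -36.7
22 y 0.3 w 18.4 z -36.6
30 y 0.4 w 31.6 z -32.5
38 y 0.2 w 31.6 z -29.3
46 y 0.4 w 31.8 z -28.9
54 y 0.1 w 31.8 z -28.9
62 y 0.1 w 32.1 z -28.8
70 y 0.1 w 31.9 z -28.9
78 y 0.2 w 32.3 z -28.9
86 y 0.4 w 31.3 z -28.7
end x 85.36791075281262
from [ 0.508  -0.0828  0.0974] xyaw 5.0 shift [0.0024 0.0067 0.2247] turn -0.0054 (-1.9 deg) clk 11.00 q7 -0.69
```

Emit:
send_rows --rows "0.002 0.007 0.1 -0.005;0.002 0.007 0.2 -0.005;0.002 0.007 0.225 -0.005;0.002 0.007 0.225 -0.005;0.002 0.007 0.225 -0.005;0.002 0.007 0.225 -0.005"

```text
clock: 11.5
tool_pos: [0.5098, -0.0851, 0.0313]
eef_rot: [0.998, 0.059, 0.001, 0.0]
contact_force: [-0.3, 0.1, 0.5]
opening: 0.157
finger_force: 25.0
```

```bash
python3 - <<'E'
from h import *
plan(.509,-.0847,-.017,6.9)
E
```

```text
from [ 0.5098 -0.0851  0.0313] xyaw 6.7 shift [-0.0026 -0.0019  0.1611] turn -0.0005 (-0.2 deg) clk 11.50 q7 -0.58
```

Emit:
send_rows --rows "-0.002 -0.001 0.05 0;-0.002 -0.001 0.09 0;-0.002 -0.001 0.12 0;-0.002 -0.001 0.14 0;-0.002 -0.001 0.155 0;-0.002 -0.001 0.16 0;-0.002 -0.001 0.161 0;-0.002 -0.001 0.161 0"

```text
clock: 12.17
tool_pos: [0.5086, -0.0846, -0.0178]
eef_rot: [0.998, 0.059, 0.0, 0.0]
contact_force: [0.9, -1.1, -0.4]
opening: 0.155
finger_force: 25.0
```

Emit:
send_rows --rows "0 0 0 0;0 0 0 0;0 0 0 0;0 0 0 0" --jaw 0.28

```text
clock: 12.5
tool_pos: [0.5085, -0.0845, -0.0179]
eef_rot: [0.998, 0.059, 0.0, 0.0]
contact_force: [-0.1, -0.6, -0.6]
opening: 0.359
finger_force: 0.0
```

Emit:
send_rows --rows "0 0 -0.1 0;0 0 -0.25 0;0 0 -0.4 0;0 0 -0.4 0;0 0 -0.4 0"

```text
clock: 12.92
tool_pos: [0.5103, -0.0849, 0.1045]
eef_rot: [0.998, 0.059, 0.003, 0.001]
contact_force: [-0.4, -0.4, -0.9]
opening: 0.357
finger_force: 0.0
```

```bash
python3 - <<'E'
from h import *
c,p,d=snap('wrist'); q=cloud(c,d).reshape(-1,3); col=p.reshape(-1,3).astype(int)
T=np.array([501.6,-19.1]);a=np.radians(6.9);A=np.array([[np.cos(a),-np.sin(a)],[np.sin(a),np.cos(a)]])
t=(q[:,:2]*1000-T)@A
m=(abs(t[:,1]+66)<19)&(t[:,0]>-100)&(t[:,0]<89)&(col[:,0]-col[:,2]>25)&(q[:,2]<.03)
for x in range(-95,95,10):
    k=m&(t[:,0]>=x)&(t[:,0]<x+10)
    if k.sum()>5: print(x+5,'y %.1f..%.1f z %.1f'%(t[k,1].min(),t[k,1].max(),np.median(q[k,2])*1000))
plan(.45,.33,.13,122)
E
```

```text
-90 y -84.9..-47.3 z 18.1
-80 y -84.7..-47.6 z 18.3
-70 y -84.5..-47.0 z 18.3
-60 y -84.4..-47.0 z 18.4
-50 y -85.0..-47.3 z 18.2
-40 y -85.0..-47.5 z 18.3
-30 y -84.9..-47.1 z 17.6
-20 y -73.9..-49.1 z 18.1
-10 y -84.4..-50.2 z 18.0
0 y -72.7..-60.0 z 18.0
10 y -77.5..-59.3 z 18.2
20 y -76.5..-47.2 z 18.0
30 y -83.8..-47.0 z 13.6
40 y -84.6..-47.0 z 10.3
50 y -84.4..-47.0 z 10.2
60 y -85.0..-47.0 z 10.3
70 y -84.9..-47.0 z 10.4
80 y -83.2..-47.0 z 10.1
90 y -84.8..-47.0 z 7.9
from [ 0.5091 -0.0842  0.1027] xyaw 6.8 shift [-0.0328 -1.3943 -0.0914] turn -0.3201 (-115.2 deg) clk 12.97 q7 -0.66
```

The spatula lies flat in its slot: blade top at 10 mm, handle top at 18 mm, blade in the wide end. The brush is next.

Emit:
send_rows --rows "0.04 -0.9 -0.19 -0.19;0.04 -0.9 -0.19 -0.19;0.04 -0.9 -0.19 -0.19;0.04 -0.9 -0.19 -0.19;0.04 -0.9 -0.19 -0.19;0.04 -0.9 -0.19 -0.19;0.04 -0.9 -0.19 -0.19;0.04 -0.9 -0.19 -0.19;0.04 -0.9 -0.19 -0.19;0.04 -0.9 -0.19 -0.19" --jaw -0.2

```text
clock: 13.8
tool_pos: [0.4873, 0.186, 0.1571]
eef_rot: [0.79, 0.613, -0.001, -0.001]
contact_force: [-0.1, 0.5, -0.4]
opening: 0.601
finger_force: 0.0
```

```bash
python3 - <<'E'
from h import *
plan(.48,.303,.16,122)
E
```

```text
from [0.4873 0.186  0.1571] xyaw 75.6 shift [ 0.3717 -0.1208 -0.0095] turn -0.1289 (-46.4 deg) clk 13.80 q7 -0.35
```

Emit:
send_rows --rows "0.37 -0.12 0 -0.129;0.37 -0.12 0 -0.129;0.37 -0.12 0 -0.129;0.37 -0.12 0 -0.129;0.37 -0.12 0 -0.129;0.37 -0.12 0 -0.129;0.37 -0.12 0 -0.129;0.37 -0.12 0 -0.129;0.37 -0.12 0 -0.129"

```text
clock: 14.55
tool_pos: [0.4815, 0.3013, 0.1574]
eef_rot: [0.489, 0.872, -0.001, -0.001]
contact_force: [-0.6, 1.3, 0.3]
opening: 0.599
finger_force: 0.0
```

```bash
python3 - <<'E'
from h import *
c,p,d=snap('wrist'); np.savez('w7.npz',p=p,d=d,c=np.array(c,dtype=object)); cv2.imwrite('pics/w7.png',p[:,:,::-1])
q=cloud(c,d).reshape(-1,3)
cc,a=bar(q,(.447,.352),25,.005,.03)
m=(np.hypot(q[:,0]-.58,q[:,1]-.414)<.05)&(q[:,2]>.02)&(q[:,2]<.14); print('bottle',rect(q[m]) if m.sum()>20 else 0)
plan(cc[0]/1000,cc[1]/1000,.04,a)
E
```

```text
ctr [457.2 363.9] yaw -43.9 len 170.6
[[-80.3, -39.8, 41.2, 13.6, 390.0], [-70.3, -40.9, 42.1, 13.5, 485.0], [-60.3, -42.2, 42.5, 13.5, 471.0], [-50.3, -43.7, 42.7, 13.7, 472.0], [-40.3, -45.0, 44.7, 16.5, 463.0], [-30.3, -45.3, 44.9, 17.3, 487.0], [-20.3, -46.2, 44.4, 17.2, 382.0], [-10.3, -48.1, 19.6, 15.2, 200.0], [-0.3, -49.5, 19.8, 15.2, 194.0], [9.7, -50.9, 20.1, 15.0, 190.0], [19.7, 3.1, 130.6, 15.0, 264.0], [29.7, 0.8, 126.9, 15.0, 260.0], [39.7, -0.7, 126.5, 14.9, 231.0], [49.7, -2.0, 127.2, 15.0, 182.0], [59.7, -56.5, 20.7, 15.0, 172.0], [69.7, -57.3, 19.9, 14.9, 163.0], [79.7, -58.6, 19.6, 14.8, 141.0]]
bottle [array([569.4, 412.2]), array([45.1, 54.4]), np.float64(21.9)]
from [0.4818 0.3013 0.1577] xyaw 121.4 shift [0.2205 0.04   0.3924] turn 0.4592 (165.3 deg) clk 14.60 q7 0.03
```

```bash
python3 - <<'E'
from h import *
z=np.load('w7.npz',allow_pickle=True); q=cloud(z['c'].item(),z['d']).reshape(-1,3)
q=q[np.hypot(q[:,0]-.578,q[:,1]-.414)>.06]
cc,a=bar(q,(.445,.352),25,.005,.03,.1)
plan(cc[0]/1000,cc[1]/1000,.03,a); plan(cc[0]/1000,cc[1]/1000,-.024,a)
E
```

```text
ctr [446.6 354.3] yaw 122.5 len 170.0
[[-80.0, 0.9, 18.8, 14.7, 134.0], [-70.0, 0.7, 18.7, 14.9, 160.0], [-60.0, 1.0, 19.6, 15.0, 172.0], [-50.0, 0.7, 19.5, 15.0, 180.0], [-40.0, 0.4, 19.3, 14.9, 174.0], [-30.0, 0.2, 19.1, 14.9, 185.0], [-20.0, 0.5, 20.1, 15.0, 191.0], [-10.0, 0.3, 19.7, 15.0, 189.0], [0.0, 0.5, 18.7, 15.2, 193.0], [10.0, 0.6, 19.3, 15.3, 200.0], [20.0, 0.3, 42.9, 17.0, 344.0], [30.0, 0.0, 44.4, 17.3, 480.0], [40.0, -0.1, 44.2, 16.9, 466.0], [50.0, 0.1, 41.5, 13.7, 469.0], [60.0, -0.1, 41.2, 13.5, 469.0], [70.0, -0.4, 40.9, 13.5, 484.0], [80.0, -0.7, 40.4, 13.6, 460.0]]
from [0.4818 0.3013 0.1577] xyaw 121.4 shift [ 0.2114 -0.0068  0.4258] turn -0.0029 (-1.0 deg) clk 14.60 q7 0.03
from [0.4818 0.3013 0.1577] xyaw 121.4 shift [ 0.2112 -0.0064  0.6058] turn -0.0029 (-1.0 deg) clk 14.60 q7 0.03
```

The brush fit gives a length of 170 mm, handle 20 by 15 mm and ferrule 44 by 17 mm, which matches. Descending now.

Emit:
send_rows --rows "0.211 -0.007 0.2 -0.003;0.211 -0.007 0.4 -0.003;0.211 -0.007 0.43 -0.003;0.211 -0.007 0.43 -0.003;0.211 -0.007 0.43 -0.003;0.211 -0.007 0.43 -0.003"

```text
clock: 15.1
tool_pos: [0.4467, 0.3539, 0.0289]
eef_rot: [0.48, 0.877, -0.001, -0.0]
contact_force: [0.6, -0.1, 1.2]
opening: 0.602
finger_force: 0.0
```

```bash
python3 - <<'E'
from h import *
plan(.4466,.3543,-.024,122.5)
E
```

```text
from [0.4467 0.3539 0.0289] xyaw 122.6 shift [0.0013 0.0009 0.1765] turn 0.0003 (0.1 deg) clk 15.10 q7 -0.03
```

Emit:
send_rows --rows "0.001 0 0.08 0;0.001 0 0.14 0;0.001 0 0.165 0;0.001 0 0.175 0;0.001 0 0.175 0;0.001 0 0.175 0"

```text
clock: 15.6
tool_pos: [0.4485, 0.3549, -0.0212]
eef_rot: [0.48, 0.877, 0.001, 0.001]
contact_force: [-0.4, -0.7, 0.5]
opening: 0.605
finger_force: 0.0
```

Emit:
send_rows --rows "0 0 0 0;0 0 0 0;0 0 0 0;0 0 0 0;0 0 0 0;0 0 0 0;0 0 0 0" --jaw 1 --force 30

```text
clock: 16.18
tool_pos: [0.4474, 0.3548, -0.0224]
eef_rot: [0.48, 0.877, 0.0, 0.0]
contact_force: [0.0, -0.4, 3.1]
opening: 0.221
finger_force: 30.0
```

Emit:
send_rows --rows "0 0 -0.05 0;0 0 -0.2 0;0 0 -0.4 0;0 0 -0.4 0;0 0 -0.4 0"

```text
clock: 16.6
tool_pos: [0.4501, 0.3566, 0.1021]
eef_rot: [0.48, 0.877, 0.004, 0.002]
contact_force: [-0.3, 0.1, -1.1]
opening: 0.225
finger_force: 30.0
```

```bash
python3 - <<'E'
from h import *
T=np.array([501.6,-19.1]);a=np.radians(6.9);A=np.array([[np.cos(a),-np.sin(a)],[np.sin(a),np.cos(a)]])
s=(T+A@np.array([0,-15]))/1000; print('seat',s)
plan(s[0],s[1],.11,186.9)
E
```

```text
seat [ 0.50340205 -0.03399136]
from [0.4501 0.3566 0.1021] xyaw 122.6 shift [-1.1923 -0.5519 -0.0325] turn -0.1786 (-64.3 deg) clk 16.60 q7 -0.04
```

Emit:
send_rows --rows "-0.95 -0.44 -0.03 -0.178;-0.95 -0.44 -0.03 -0.178;-0.95 -0.44 -0.03 -0.178;-0.95 -0.44 -0.03 -0.178;-0.95 -0.44 -0.03 -0.178;-0.95 -0.44 -0.03 -0.178;-0.95 -0.44 -0.03 -0.178;-0.95 -0.44 -0.03 -0.178;-0.95 -0.44 -0.03 -0.178;-0.95 -0.44 -0.03 -0.178"

```text
clock: 17.43
tool_pos: [0.4893, 0.041, 0.1054]
eef_rot: [-0.058, 0.998, 0.0, -0.001]
contact_force: [-1.2, 0.8, -0.6]
opening: 0.22
finger_force: 30.0
```

```bash
python3 - <<'E'
from h import *
plan(.5034,-.034,.11,186.9)
E
```

```text
from [0.4893 0.041  0.1054] xyaw -173.4 shift [-0.0178 -0.2537 -0.0153] turn -0.0008 (-0.3 deg) clk 17.43 q7 1.09
```

Emit:
send_rows --rows "-0.018 -0.254 -0.01 -0.001;-0.018 -0.254 -0.01 -0.001;-0.018 -0.254 -0.01 -0.001;-0.018 -0.254 -0.01 -0.001;-0.018 -0.254 -0.01 -0.001;-0.018 -0.254 -0.01 -0.001"

```text
clock: 17.93
tool_pos: [0.5039, -0.0291, 0.1091]
eef_rot: [-0.063, 0.998, 0.001, -0.0]
contact_force: [0.8, 0.1, -1.1]
opening: 0.225
finger_force: 30.0
```

```bash
python3 - <<'E'
from h import *
c,p,d=snap('wrist'); np.savez('w8.npz',p=p,d=d,c=np.array(c,dtype=object)); cv2.imwrite('pics/w8.png',p[:,:,::-1])
q=cloud(c,d).reshape(-1,3); col=p.reshape(-1,3).astype(int)
tp,Rm,s=tool(); f=(q-tp)@Rm*1000
m=(f[:,0]>12)&(f[:,0]<95)&(abs(f[:,1])<30)&(f[:,2]>-60)&(f[:,2]<-12); g=f[m]
for a in range(20,95,8):
    k=(g[:,0]>=a)&(g[:,0]<a+8)
    if k.sum()>5: print(a+4,'y %.1f w %.1f z %.1f'%((g[k,1].min()+g[k,1].max())/2,np.ptp(g[k,1]),np.median(g[k,2])))
print('end x',np.percentile(g[:,0],99.5))
a=np.radians(6.9);A=np.array([[np.cos(a),-np.sin(a)],[np.sin(a),np.cos(a)]])
t=(q[:,:2]*1000-[501.6,-19.1])@A
m=(q[:,2]>.015)&(q[:,2]<.022)&(abs(t)<125).all(1); print('tray-frame wall extents x',np.percentile(t[m,0],[.3,99.7]).round(1),'y',np.percentile(t[m,1],[.3,99.7]).round(1))
plan(.5034,-.034,.03,186.9)
E
```

```text
24 y -0.4 w 44.0 z -39.6
32 y -0.5 w 44.2 z -39.6
40 y -0.5 w 44.0 z -39.4
48 y -0.3 w 42.3 z -35.8
56 y -0.3 w 42.2 z -35.8
64 y -0.4 w 42.5 z -35.8
72 y -0.4 w 42.2 z -35.9
80 y -0.2 w 41.9 z -35.9
88 y -0.2 w 41.4 z -35.6
end x 85.60972598643818
tray-frame wall extents x [-107.8   93.4] y [-110.4  110.4]
from [ 0.5039 -0.0292  0.1092] xyaw -172.8 shift [ 0.0036 -0.016   0.264 ] turn 0.0009 (0.3 deg) clk 17.98 q7 1.23
```

View pics/w8.png

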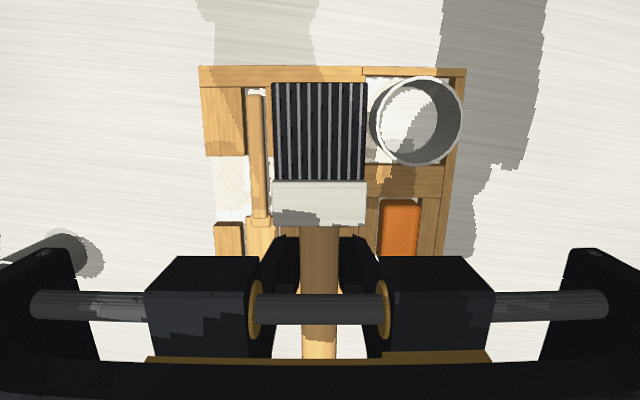

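The brush hangs level and centred over its compartment, with the head at (320,130) over the wide -x end. The spatula lies in its slot at (258,150), and the tray edges confirm the fit. Lowering now.

Emit:
send_rows --rows "0.003 -0.016 0.1 0.001;0.003 -0.016 0.2 0.001;0.003 -0.016 0.25 0.001;0.003 -0.016 0.265 0.001;0.003 -0.016 0.265 0.001;0.003 -0.016 0.265 0.001"

```text
clock: 18.48
tool_pos: [0.5042, -0.0354, 0.0304]
eef_rot: [-0.059, 0.998, 0.0, 0.0]
contact_force: [-0.5, -0.6, -0.7]
opening: 0.223
finger_force: 30.0
```

```bash
python3 - <<'E'
from h import *
plan(.5037,-.0337,-.0163,186.9)
E
```

```text
from [ 0.5042 -0.0354  0.0304] xyaw -173.2 shift [0.0011 0.0058 0.1555] turn -0.0003 (-0.1 deg) clk 18.48 q7 1.16
```

Emit:
send_rows --rows "0.001 0.005 0.02 0;0.001 0.005 0.05 0;0.001 0.005 0.08 0;0.001 0.005 0.11 0;0.001 0.005 0.13 0;0.001 0.005 0.145 0;0.001 0.005 0.153 0;0.001 0.005 0.155 0;0.001 0.005 0.155 0"

```text
clock: 19.23
tool_pos: [0.5034, -0.035, -0.0168]
eef_rot: [-0.059, 0.998, 0.0, -0.0]
contact_force: [0.7, -0.9, -1.1]
opening: 0.223
finger_force: 30.0
```

Emit:
send_rows --rows "0 0 0 0;0 0 0 0;0 0 0 0;0 0 0 0" --jaw 0.3

```text
clock: 19.57
tool_pos: [0.5036, -0.035, -0.0163]
eef_rot: [-0.059, 0.998, 0.0, 0.0]
contact_force: [-0.8, -0.8, 0.4]
opening: 0.351
finger_force: 0.0
```

Emit:
send_rows --rows "0 0 -0.05 0;0 0 -0.2 0;0 0 -0.4 0;0 0 -0.5 0;0 0 -0.5 0;0 0 -0.5 0"

```text
clock: 20.07
tool_pos: [0.5057, -0.0351, 0.1368]
eef_rot: [-0.058, 0.998, -0.0, 0.004]
contact_force: [-0.0, -0.3, -0.2]
opening: 0.351
finger_force: 0.0
```

```bash
python3 - <<'E'
from h import *
c,p,d=snap('wrist'); q=cloud(c,d).reshape(-1,3)
a=np.radians(6.9);A=np.array([[np.cos(a),-np.sin(a)],[np.sin(a),np.cos(a)]])
t=(q[:,:2]*1000-[501.6,-19.1])@A
for nm,x0,x1,y0,y1 in(('bristle',-82,-46,-32,2),('ferrule',-40,-24,-32,2),('b handle',40,80,-22,-8),('blade',40,80,-78,-54),('s handle',-80,-40,-71,-61)):
    m=(t[:,0]>x0)&(t[:,0]<x1)&(t[:,1]>y0)&(t[:,1]<y1)&(q[:,2]<.06); print(nm,np.percentile(q[m,2]*1000,[5,50,95]).round(1) if m.sum()>5 else None)
m=(abs(q[:,0]-.44)<.06)&(abs(q[:,1]-.04)<.06)&(q[:,2]>.044)&(q[:,2]<.06); print('cup_l rim',rect(q[m]),np.median(q[m,2]))
plan(.57,-.30,.2,97)
E
```

```text
bristle [17.3 18.5 19.9]
ferrule [21.2 22.2 23.3]
b handle [18.8 20.  21.1]
blade [ 9.1 10.1 11.3]
s handle [17.1 18.3 19.5]
cup_l rim [array([429.9,  37.5]), array([67.2, 66.5]), np.float64(0.3)] 0.04983504289179694
from [ 0.5043 -0.0353  0.1347] xyaw -173.3 shift [-0.1158 -0.9018 -0.2168] turn 0.2491 (89.7 deg) clk 20.12 q7 1.24
```

Brush and spatula both lie flat at the expected heights. Now the middle beaker.

Emit:
send_rows --rows "-0.15 -0.8 -0.07 0.19;-0.15 -0.8 -0.07 0.19;-0.15 -0.8 -0.07 0.19;-0.15 -0.8 -0.07 0.19;-0.15 -0.8 -0.07 0.19;-0.15 -0.8 -0.07 0.19;-0.15 -0.8 -0.07 0.19;-0.15 -0.8 -0.07 0.19;-0.15 -0.8 -0.07 0.19;-0.15 -0.8 -0.07 0.19" --jaw -1

```text
clock: 20.95
tool_pos: [0.5747, -0.2679, 0.1515]
eef_rot: [0.515, 0.857, -0.001, -0.002]
contact_force: [0.3, 0.0, 1.0]
opening: 1.0
finger_force: 0.0
```

```bash
python3 - <<'E'
from h import *
plan(.607,-.345,.15,90)
E
```

```text
from [ 0.5747 -0.2679  0.1515] xyaw 118.0 shift [-0.2774 -0.0256  0.0045] turn 0.0777 (28.0 deg) clk 20.95 q7 0.78
```

Emit:
send_rows --rows "-0.277 -0.025 0 0.077;-0.277 -0.025 0 0.077;-0.277 -0.025 0 0.077;-0.277 -0.025 0 0.077;-0.277 -0.025 0 0.077;-0.277 -0.025 0 0.077;-0.277 -0.025 0 0.077"

```text
clock: 21.53
tool_pos: [0.6084, -0.3439, 0.1529]
eef_rot: [0.702, 0.712, -0.001, -0.001]
contact_force: [0.0, -0.2, 0.6]
opening: 1.0
finger_force: 0.0
```

```bash
cat >> h.py <<'E'
def cup(q,x,y,zlo,zhi,r=.05):
    m=(np.hypot(q[:,0]-x,q[:,1]-y)<r)&(q[:,2]>zlo)&(q[:,2]<zhi); Q=q[m]
    (a,b),rr=cv2.minEnclosingCircle((Q[:,:2]*1000).astype(np.float32)); print('rim circle',round(a,1),round(b,1),'d %.1f'%(2*rr),'z',np.percentile(Q[:,2]*1000,[50,95]).round(1),rect(Q)); return a/1000,b/1000
E
python3 - <<'E'
from h import *
c,p,d=snap('wrist'); q=cloud(c,d).reshape(-1,3)
x,y=cup(q,.608,-.288,.06,.075)
plan(x,y,.021,90)
E
```

```text
rim circle 607.1 -289.1 d 49.4 z [65.1 66.3] [array([ 607.1, -288.9]), array([48.6, 48.6]), np.float64(0.7)]
from [ 0.6086 -0.344   0.1534] xyaw 90.8 shift [ 0.1825 -0.0016  0.4413] turn 0.0021 (0.8 deg) clk 21.58 q7 0.50
```

Emit:
send_rows --rows "0.1 -0.002 0.05 0.002;0.18 -0.002 0.1 0.002;0.183 -0.002 0.15 0.002;0.183 -0.002 0.25 0.002;0.183 -0.002 0.35 0.002;0.183 -0.002 0.42 0.002;0.183 -0.002 0.446 0.002;0.183 -0.002 0.446 0.002;0.183 -0.002 0.446 0.002"

```text
clock: 22.33
tool_pos: [0.6082, -0.2901, 0.0212]
eef_rot: [0.708, 0.707, 0.0, 0.0]
contact_force: [1.2, -0.1, 0.2]
opening: 1.003
finger_force: 0.0
```

Emit:
send_rows --rows "0 0 0 0;0 0 0 0;0 0 0 0;0 0 0 0;0 0 0 0;0 0 0 0;0 0 0 0;0 0 0 0" --jaw 1 --force 25

```text
clock: 23.0
tool_pos: [0.608, -0.2899, 0.0208]
eef_rot: [0.708, 0.706, 0.0, 0.0]
contact_force: [-0.4, 0.0, 2.4]
opening: 0.543
finger_force: 24.9
```

Emit:
send_rows --rows "0 0 -0.05 0;0 0 -0.2 0;0 0 -0.35 0;0 0 -0.35 0;0 0 -0.35 0"

```text
clock: 23.42
tool_pos: [0.6104, -0.2913, 0.1302]
eef_rot: [0.708, 0.706, 0.001, 0.004]
contact_force: [-0.1, 0.5, -1.5]
opening: 0.548
finger_force: 25.0
```

```bash
python3 - <<'E'
from h import *
c,p,d=snap('wrist'); cv2.imwrite('pics/w9.png',p[:,:,::-1])
plan(.430,.038,.125,90)
E
```

```text
from [ 0.6086 -0.2903  0.1275] xyaw 89.9 shift [ 1.0929 -0.5976  0.0053] turn -0.0003 (-0.1 deg) clk 23.47 q7 0.43
```

The grip is good: 48 mm at the rim. I'll carry it over the large beaker.

Emit:
send_rows --rows "0.8 -0.44 0 0;0.8 -0.44 0 0;0.8 -0.44 0 0;0.8 -0.44 0 0;0.8 -0.44 0 0;0.8 -0.44 0 0;0.8 -0.44 0 0;0.8 -0.44 0 0"

```text
clock: 24.13
tool_pos: [0.4708, -0.0434, 0.124]
eef_rot: [0.705, 0.709, -0.002, -0.005]
contact_force: [-0.9, -1.2, -1.1]
opening: 0.548
finger_force: 25.0
```

Emit:
send_rows --rows "0.293 -0.158 0 0;0.293 -0.158 0 0;0.293 -0.158 0 0;0.293 -0.158 0 0;0.293 -0.158 0 0;0.293 -0.158 0 0"

```text
clock: 24.63
tool_pos: [0.4296, 0.0371, 0.1251]
eef_rot: [0.708, 0.706, -0.0, 0.0]
contact_force: [0.7, 0.3, -1.5]
opening: 0.543
finger_force: 25.0
```

```bash
python3 - <<'E'
from h import *
c,p,d=snap('wrist'); q=cloud(c,d).reshape(-1,3)
cup(q,.43,.038,.044,.054,.045)
tp,Rm,s=tool(); 
cup(q,tp[0],tp[1],tp[2]+.037,tp[2]+.055,.04)
plan(.430,.038,.031,90)
E
```

```text
rim circle 429.9 38.3 d 67.5 z [50.  51.3] [array([430.3,  47.6]), array([48.4, 67.2]), np.float64(88.2)]
rim circle 429.7 46.7 d 77.2 z [169.6 178.4] [array([432.4,  41.2]), array([69.4, 47. ]), np.float64(25.7)]
from [0.4298 0.0368 0.1252] xyaw 89.7 shift [0.0044 0.0006 0.314 ] turn -0.0007 (-0.3 deg) clk 24.68 q7 -0.00
```

Emit:
send_rows --rows "0.004 0.001 0.1 0;0.004 0.001 0.17 0;0.004 0.001 0.21 0;0.004 0.001 0.24 0;0.004 0.001 0.265 0;0.004 0.001 0.285 0;0.004 0.001 0.3 0;0.004 0.001 0.308 0;0.004 0.001 0.312 0;0.004 0.001 0.312 0"

```text
clock: 25.52
tool_pos: [0.4296, 0.0396, 0.0321]
eef_rot: [0.708, 0.706, 0.0, 0.0]
contact_force: [-0.7, -0.6, -0.7]
opening: 0.546
finger_force: 25.0
```

Emit:
send_rows --rows "0 0 0.003 0;0 0 0.006 0;0 0 0.006 0;0 0 0.006 0"

```text
clock: 25.85
tool_pos: [0.43, 0.0397, 0.0308]
eef_rot: [0.708, 0.706, -0.0, -0.0]
contact_force: [-0.8, 0.1, -1.2]
opening: 0.547
finger_force: 25.0
```

Emit:
send_rows --rows "0 0 0 0;0 0 0 0;0 0 0 0;0 0 0 0" --jaw -0.5

```text
clock: 26.18
tool_pos: [0.4298, 0.0396, 0.0307]
eef_rot: [0.708, 0.706, -0.0, -0.0]
contact_force: [0.2, 0.1, 0.0]
opening: 0.75
finger_force: 0.0
```

Emit:
send_rows --rows "0 0 -0.05 0;0 0 -0.2 0;0 0 -0.4 0;0 0 -0.4 0;0 0 -0.4 0"

```text
clock: 26.6
tool_pos: [0.4324, 0.0398, 0.1544]
eef_rot: [0.708, 0.706, 0.003, 0.002]
contact_force: [1.2, 0.5, -0.4]
opening: 0.747
finger_force: 0.0
```

```bash
python3 - <<'E'
from h import *
c,p,d=snap('wrist'); q=cloud(c,d).reshape(-1,3); cv2.imwrite('pics/w10.png',p[:,:,::-1])
cup(q,.43,.038,.07,.08,.04); cup(q,.43,.038,.045,.054,.045)
plan(.594,.212,.165,90)
E
```

```text
rim circle 429.2 40.7 d 49.9 z [73.9 75.3] [array([429.2,  40.7]), array([48.8, 49. ]), np.float64(26.8)]
rim circle 429.7 38.2 d 67.8 z [50.  52.4] [array([429.9,  38.4]), array([66.6, 66.8]), np.float64(47.2)]
from [0.4314 0.0399 0.1525] xyaw 89.9 shift [ 0.5749  0.5411 -0.0389] turn -0.0003 (-0.1 deg) clk 26.65 q7 0.06
```

The middle beaker stands in the large one, with its rim at 75 mm. Now the small beaker.

Emit:
send_rows --rows "0.575 0.541 -0.04 0;0.575 0.541 -0.04 0;0.575 0.541 -0.04 0;0.575 0.541 -0.04 0;0.575 0.541 -0.04 0;0.575 0.541 -0.04 0;0.575 0.541 -0.04 0;0.575 0.541 -0.04 0;0.575 0.541 -0.04 0"

```text
clock: 27.4
tool_pos: [0.591, 0.2101, 0.1606]
eef_rot: [0.708, 0.706, -0.002, -0.001]
contact_force: [0.0, 0.7, -0.5]
opening: 0.751
finger_force: 0.0
```

```bash
python3 - <<'E'
from h import *
c,p,d=snap('wrist'); q=cloud(c,d).reshape(-1,3)
x,y=cup(q,.594,.271,.077,.092,.04)
plan(x,y,.040,90)
E
```

```text
rim circle 593.8 270.8 d 33.3 z [83.1 84.4] [array([593.8, 270.7]), array([31.8, 33.2]), np.float64(89.8)]
from [0.591  0.2097 0.1611] xyaw 89.8 shift [0.2045 0.0101 0.4031] turn -0.0006 (-0.2 deg) clk 27.45 q7 -0.19
```

Emit:
send_rows --rows "0.1 0.01 0 0;0.2 0.01 0.05 0;0.204 0.01 0.1 0;0.204 0.01 0.2 0;0.204 0.01 0.2 0;0.204 0.01 0.2 0"

```text
clock: 27.95
tool_pos: [0.5939, 0.2706, 0.1013]
eef_rot: [0.709, 0.706, -0.003, -0.001]
contact_force: [0.1, 0.6, 0.2]
opening: 0.749
finger_force: 0.0
```

```bash
python3 - <<'E'
from h import *
plan(.5938,.2708,.040,90)
E
```

```text
from [0.5939 0.2706 0.1013] xyaw 89.8 shift [0.0011 0.0007 0.2042] turn -0.0007 (-0.2 deg) clk 27.95 q7 -0.26
```

Emit:
send_rows --rows "0 0 0.08 0;0 0 0.15 0;0 0 0.19 0;0 0 0.204 0;0 0 0.204 0;0 0 0.204 0"

```text
clock: 28.45
tool_pos: [0.5966, 0.2728, 0.0425]
eef_rot: [0.708, 0.706, 0.0, 0.0]
contact_force: [0.5, 0.0, 0.9]
opening: 0.752
finger_force: 0.0
```

Emit:
send_rows --rows "0 0 0 0;0 0 0 0;0 0 0 0;0 0 0 0;0 0 0 0;0 0 0 0;0 0 0 0;0 0 0 0" --jaw 1 --force 20

```text
clock: 29.12
tool_pos: [0.5957, 0.2731, 0.0415]
eef_rot: [0.708, 0.706, -0.0, -0.0]
contact_force: [-0.7, -0.1, 1.7]
opening: 0.364
finger_force: 20.0
```

Emit:
send_rows --rows "0 0 -0.05 0;0 0 -0.2 0;0 0 -0.4 0;0 0 -0.4 0;0 0 -0.4 0"

```text
clock: 29.53
tool_pos: [0.5996, 0.274, 0.1671]
eef_rot: [0.708, 0.706, 0.005, 0.002]
contact_force: [0.3, -0.2, -0.7]
opening: 0.366
finger_force: 20.0
```

```bash
python3 - <<'E'
from h import *
plan(.4294,.0400,.165,90)
E
```

```text
from [0.5996 0.274  0.1671] xyaw 89.9 shift [-0.7815 -0.5654 -0.0014] turn -0.0004 (-0.1 deg) clk 29.53 q7 -0.27
```

Emit:
send_rows --rows "-0.77 -0.563 0 0;-0.77 -0.563 0 0;-0.77 -0.563 0 0;-0.77 -0.563 0 0;-0.77 -0.563 0 0;-0.77 -0.563 0 0;-0.77 -0.563 0 0;-0.77 -0.563 0 0;-0.77 -0.563 0 0;-0.77 -0.563 0 0"

```text
clock: 30.37
tool_pos: [0.427, 0.0428, 0.1612]
eef_rot: [0.708, 0.706, 0.0, -0.0]
contact_force: [0.4, 0.1, -0.9]
opening: 0.368
finger_force: 20.0
```

```bash
python3 - <<'E'
from h import *
tp,Rm,s=tool(); foot=tp[2]-.0415
c,p,d=snap('wrist'); q=cloud(c,d).reshape(-1,3)
f=(q-tp)@Rm*1000
# held cup side/foot below the fingertips
for a in(-15,-5,5,15,25,35):
    k=(f[:,2]>a)&(f[:,2]<a+8)&(abs(f[:,0])<24)&(abs(f[:,1])<22)
    if k.sum()>10: print(a,'x',np.percentile(f[k,0],[2,98]).round(1),'y',np.percentile(f[k,1],[2,98]).round(1),k.sum())
cup(q,.43,.04,.070,.08,.04)
plan(.4292,.043,.057,90)
cv2.imwrite('pics/w11.png',p[:,:,::-1])
E
```

```text
-15 x [-15.7  13.9] y [-14.   11.6] 495
-5 x [-15.3  13.6] y [-14.2  11.1] 377
5 x [-15.   13.5] y [-14.6  11.2] 249
15 x [ 5.2 13.2] y [-14.8  11.6] 131
25 x [ 4.8 12.9] y [-14.6  11.2] 117
35 x [ 5.  12.7] y [-14.6  10.9] 70
rim circle 429.4 40.7 d 49.9 z [74.1 75.4] [array([430. ,  45.5]), array([39.6, 49.2]), np.float64(78.7)]
from [0.4274 0.0434 0.1611] xyaw 90.0 shift [-0.0016  0.0058  0.3472] turn -0.0001 (-0.0 deg) clk 30.42 q7 0.05
```

View pics/w11.png

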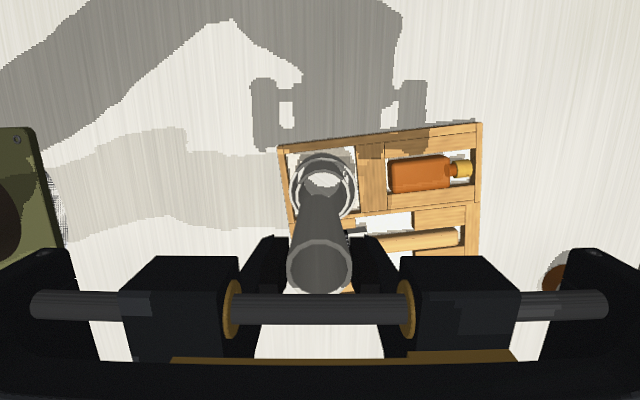

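The small beaker at (320,240) hangs over the nested pair at (322,185). Measured against the rim, it sits within 2 mm of centre. Lowering it in.

Emit:
send_rows --rows "0 0.008 0.1 0;0 0.008 0.17 0;0 0.008 0.22 0;0 0.008 0.26 0;0 0.008 0.29 0;0 0.008 0.315 0;0 0.008 0.333 0;0 0.008 0.343 0;0 0.008 0.347 0;0 0.008 0.347 0"

```text
clock: 31.25
tool_pos: [0.4289, 0.0426, 0.0573]
eef_rot: [0.708, 0.706, -0.0, -0.0]
contact_force: [0.4, 0.4, -0.6]
opening: 0.362
finger_force: 20.0
```

```bash
python3 - <<'E'
from h import *
plan(.4300,.043,.0550,90)
E
```

```text
from [0.4289 0.0426 0.0573] xyaw 89.9 shift [0.0015 0.0037 0.0076] turn -0.0003 (-0.1 deg) clk 31.25 q7 0.10
```

Emit:
send_rows --rows "0 0 0.004 0;0 0 0.008 0;0 0 0.008 0;0 0 0.008 0"

```text
clock: 31.58
tool_pos: [0.4288, 0.0423, 0.0551]
eef_rot: [0.708, 0.706, -0.0, -0.0]
contact_force: [-0.8, 0.3, -0.9]
opening: 0.364
finger_force: 20.0
```

Emit:
send_rows --rows "0 0 0 0;0 0 0 0;0 0 0 0;0 0 0 0" --jaw -0.2

```text
clock: 31.92
tool_pos: [0.4287, 0.0423, 0.055]
eef_rot: [0.708, 0.706, -0.0, -0.0]
contact_force: [0.6, 0.1, 0.3]
opening: 0.597
finger_force: 0.0
```

Emit:
send_rows --rows "0 0 -0.05 0;0 0 -0.2 0;-0.1 0 -0.4 0;-0.3 0 -0.4 0;-0.3 0 -0.4 0;-0.3 0 -0.4 0"

```text
clock: 32.42
tool_pos: [0.4296, -0.0547, 0.1775]
eef_rot: [0.711, 0.703, 0.0, 0.003]
contact_force: [-0.4, 0.5, -0.0]
opening: 0.602
finger_force: 0.0
```

```bash
python3 - <<'E'
from h import *
c,p,d=snap('wrist'); q=cloud(c,d).reshape(-1,3)
cup(q,.43,.04,.09,.105,.04);cup(q,.43,.04,.07,.08,.04);cup(q,.43,.038,.045,.054,.045)
L=np.load('top0.npz',allow_pickle=True); ct,pt,dt=snap('top'); T=[cloud(L['c'].item(),L['d']).reshape(-1,3),cloud(ct,dt).reshape(-1,3)]
for n,x,y in(('bottle_a',.577,.413),('bottle_b',.75,-.07),('carton',.604,-.428),('flask',.56,.06)):
    for P in T:
        z=.015 if n=='flask' else .05; m=(abs(P[:,0]-x)<.06)&(abs(P[:,1]-y)<.06)&(P[:,2]>z+(.008 if n=='flask' else 0))&(P[:,2]<(.04 if n=='flask' else .15)); print(n,P[m].mean(0).round(4) if m.sum() else 0,m.sum())
a=np.hstack([cv2.resize(pt[165:280,270:385,::-1],(400,400),interpolation=cv2.INTER_CUBIC),p[0:400,150:550,::-1]]); cv2.imwrite('pics/f.png',a)
E
```

```text
rim circle 426.8 39.8 d 34.1 z [96.2 97.3] [array([426.6,  39.7]), array([33. , 33.1]), np.float64(52.4)]
rim circle 429.1 40.3 d 50.0 z [74.2 76. ] [array([429.3,  40.2]), array([48.9, 49.2]), np.float64(44.7)]
rim circle 429.8 37.7 d 68.2 z [50.  51.7] [array([430.2,  37.8]), array([67.5, 66.6]), np.float64(86.4)]
bottle_a [0.5725 0.4049 0.0949] 426
bottle_a [0.5726 0.4049 0.0947] 424
bottle_b [ 0.7372 -0.0947  0.0965] 384
bottle_b [ 0.7372 -0.0947  0.0966] 379
carton [ 0.6012 -0.4205  0.1117] 791
carton [ 0.6011 -0.4204  0.1117] 793
flask [0.5385 0.0515 0.0287] 305
flask [0.5381 0.0514 0.0289] 304
```

View pics/f.png

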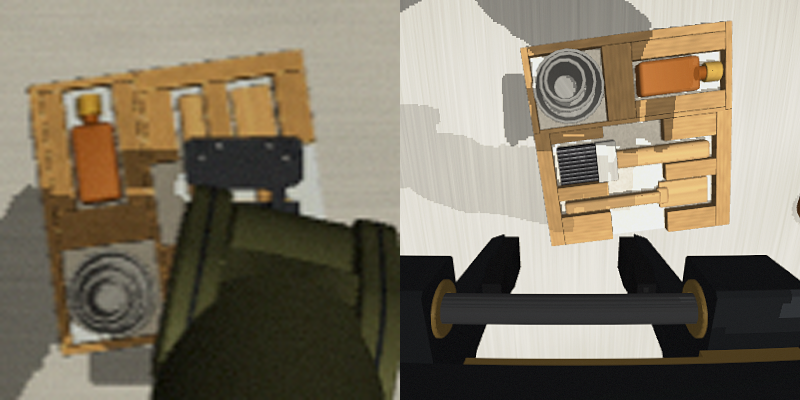

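The final view shows the nested beakers at (570,87), with rims at 50, 75 and 97 mm. The brush at (620,160) and the spatula at (640,195) lie flat in their slots, and the flask, bottles and carton haven't moved. The gripper is clear of everything, so I'm handing in.

```bash
python3 -c "
from plant import finish_job
print(finish_job())"
```

```text
the job is handed in; nothing more can be done
None
```

The kit tray is packed as asked and handed in at about 32.5 s of the 72 s allowed. My last measurements put everything in its place and the bystanders where they started; the hand-in itself returned no verdict.

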